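Flip the loupe over the spinning top

ROBOT

A 6-joint arm with a two-finger parallel gripper is mounted at the origin on the work surface. World frame = base frame: x ahead of the robot, y to its left, z up, the work surface at z = 0. Lengths are in m, angles in rad, forces in N, time in s.
With the tool pointing down it reaches from about 0.3 to 0.775 m from the base axis. Payload 14.6 kg.
Tool frame: the origin (TCP) lies midway between the tips of the shut fingers; the grasp point (between the pads) lies 19 mm behind it (ctrl.pinch_z is the distance from the TCP to the grasp point, in m); z points along the fingers, y is the line along which they close (so a half turn about z gives the same grasp; the last joint's range is limited). The gripper opens to 94 mm and grips with 3 to 60 N. Pads are 16 mm wide; open, the fingers measure 119 mm over their backs; the gripper's body (75 mm by 177 mm) begins 78 mm behind the grasp point.
Start: joints at [1.141, 0.3, 1.521, -0, 1.321, -0.067], TCP at [0.195, 0.514, 0.205] pointing down, gripper open.
Joint ranges: [-3.03, 3.03], [-0.79, 2.21], [0.23, 2.52], [-1.04, 4.18], [0, 3.07], [-2.55, 2.55]. Speed limits (rad/s): [2.22, 2.22, 2.57, 3.14, 3.14, 3.14].

INTERFACE

Orientations are given as [roll, pitch, yaw] about the fixed x, y, z axes, in that order (R = Rz(yaw) Ry(pitch) Rx(roll)).
In Python, from station import ctrl gives the robot as it stands.
- The arm moves only by the tool jog_arm, never from a script. Its argument "motion" is a list of rows, each a list of 7 numbers: the shift along the tool's x, y, z in m, then the turn, a rotation vector about the tool's x, y, z in rad, then the opening, from -1 (shut) to 1 (fully open). In form: [[tx, ty, tz, rx, ry, rz, gripper], ...]. A call has 1 to 5 rows; each row shifts and turns the commanded pose from where the row before left it, along the tool's axes as they then stand; what a row does not reach is not made up. A row lasts 1/10 s, in which the tool goes at most 50 mm and 8.59 degrees, less where a joint would pass 70% of its speed; a pose out of reach is approached as far as the arm can. A call is refused whole if a number of a shift passes 0.05 or a number of a turn 0.15, either way. A call with a gripper value outside its range is refused whole. The fingers move at their own pace and stop on an object; "squeeze" is the grip in N (left out, the last holds). Time passes only in rows, so rows that do not move let the fingers close. It gives the time, the measured TCP pose, the force, the opening and the grip force at its end, in the units of the state.
- ctrl.get_obs(): the state, without advancing time (a new reading comes with each control period).
- ctrl.camera(name): name is "scene" or "top"; returns the picture (420x560x3 uint8, red, green, blue); there is no depth.
- ctrl.camera_model(name): a dict with "intrinsics" (3x3 intrinsics, pixels), "rvec" (rotation vector, rad) and "tvec" (3), from world to camera coordinates, as OpenCV has them. Camera axes: x right, y down, z forward; pixel columns grow to the right and rows downward; lengths in m; the calibration is good to about 2 mm. A picture is of the moment at which its call begins. camera_model takes no time and is no camera call.
- ctrl.hand_in(): hands the job in; it is judged then, once.
The state is a dict: "time_s": time; "qpos": joint angles; "joint_vel": joint speeds; "tau": joint torques, N m; "ee_pos": TCP position; "eef_rot": TCP orientation; "force": force on the tool from outside, world axes, zero at the start; "moment": the same for the moment, N m; "grip_width": finger opening in m; "grip_force": force on a finger pad.
Only numpy, scipy, OpenCV 4.12 (cv2) and the standard library are available. Lean on these libraries where they do the work, as an engineer would, in place of code of your own. Each camera call takes 0.05 s, during which the arm holds its last target. There are 200 camera calls.

TASK

On one of the two flip stands a round loupe lens is parked leaning away from the spinning top that waits below it. Tip the loupe past its snap point so that it springs over and comes to rest over the top, ready to inspect its steel point. Leave the square steel guard on the other stand parked, and leave the top standing in its seat.

Things in the scene. Friction and masses are not known exactly. Their poses are not given: they have to be found in the camera images.
- loupe_stand: Fixed wooden stand with the round loupe; its twin with a square guard is 200 mm or more away, on either side. Origin on the work surface below the hinge, z up; base 90 wide, from -110 to +40 mm in x, 18 high. Hinge along y at 100 mm height, cheeks up to 122. -x faces the robot within 26 deg. Seat ring of the top at x -60. Nothing within 200 mm is taller than 200 mm.
- loupe_tab (a point): Middle of the outer end of the loupe's brass thumb tab (22 wide, 6 mm thick), 97 mm from the hinge. Parked it is 56 mm to the stand's +x of the hinge and 179 mm above the work surface; upright 197 mm up. Between tab and hinge: a brass ring 54 mm across, 8 mm thick, with a clear lens, centred 58 mm from the hinge, then a strap.
- loupe (a joint): Loupe angle, rad. 0 = parked, leaning 35 deg back to the stand's +x; 0.61 = upright, the snap point; 2.00 = far stop, 80 deg forward to -x, nearly level over the top. A spring drives it from upright to the nearer stop: about 2 N at the tab towards -x moves it; past upright it springs over by itself in about 0.5 s, released before that it falls back.
- guard (a joint): Angle of the square steel guard (52 x 52 mm plate in place of the lens, otherwise like the loupe, same values) on the other stand. Starts parked at 0 and must stay parked.
- purple_top: Loose painted wooden spinning top, 48 mm across, 57 mm tall, about 50 g, standing crown down, steel point up, in a shallow clay ring (48 mm across, 6 high) on the loupe stand's base. Origin at the centre of its underside, z up. The loupe at its far stop clears its point by about 30 mm.
Things that resemble listed ones, but are neither listed nor needed, are in the scene too. Leave any pink look-alike of the part that bears guard alone. What is meant by the purple_top is not pink, and is the larger of those in its own colour.

How it is judged:
On the way:
1. the loupe has sprung over to its far stop (value of joint loupe above 1.85 rad), for 0.2 s.
At the end, for the whole second after the job is handed in: The loupe rests at its far stop over the top (joint above 1.85 rad, at rest), the square guard is still parked (below 0.15 rad), and the top still stands in its seat (tilt under 10 degrees, moved less than 15 mm) (value of joint loupe above 1.85 rad and velocity of joint loupe below 0.1 rad/s and value of joint guard below 0.15 rad and angle between purple_top's own z axis and vertical below 0.17 rad and distance of purple_top from where it was at the start of the episode below 0.015 m); the robot touches nothing.
It fails at once if the square guard is tipped to its snap point (value of joint guard above 0.61 rad).
It fails at once if the top is knocked over (angle between purple_top's own z axis and vertical above 0.5 rad).
It also fails if it takes over 32 s, if anything falls off the work surface, if the arm or the gripper's body presses on something with over 40 N, if the wrist force passes 120 N, or if a joint passes its speed limit or range.

## Working session

There is one attempt and no reset: what is moved stays moved. The work goes in short steps, Python scripts to look and compute and a tool call to move; the robot and the scene stay as the last step left them, time stands still between calls to the robot, and variables do not carry over. Pictures are saved under pics/ and viewed, at most 10 in all, crops included, and the job is handed in when it is done.

Besides the shell and the picture viewer there is one more tool, called as a command line: name --pt "numbers of a row" for each row, then --argument value for the rest. jog_arm: Moves the arm, as the interface text tells. Its arguments: {"type":"object","properties":{"motion":{"type":"array"},"squeeze":{"type":"number"}},"required":["motion"]}

```bash
mkdir -p pics; python3 - <<'E'
from station import ctrl
import cv2
for n in("scene","top"):
    cv2.imwrite(f"pics/{n}0.png",ctrl.camera(n)[:,:,::-1]); print(n,ctrl.camera_model(n))
print(ctrl.get_obs())
E
```

```text
scene {'intrinsics': array([[546.52500093,   0.        , 285.36019199],
       [  0.        , 546.52500093, 208.0702165 ],
       [  0.        ,   0.        ,   1.        ]]), 'rvec': array([ 1.68231976,  1.67302543, -0.84994131]), 'tvec': array([ 0.02576201, -0.2294859 ,  1.40859403])}
top {'intrinsics': array([[508.82344571,   0.        , 279.69852004],
       [  0.        , 508.82344571, 209.08530405],
       [  0.        ,   0.        ,   1.        ]]), 'rvec': array([ 2.11977103, -2.11754473,  0.1947981 ]), 'tvec': array([-0.02603835,  0.55273515,  1.0684348 ])}
{'time_s': 0.1, 'qpos': array([ 1.14138846e+00,  3.00430022e-01,  1.52148633e+00,  3.17508881e-05,
        1.32072266e+00, -6.65682604e-02]), 'joint_vel': array([-3.07973335e-05, -1.62772223e-03, -6.62661327e-04,  5.83145033e-04,
       -3.41649193e-04, -8.10562442e-04]), 'tau': array([ 2.35505831e-03, -5.32647586e+01, -3.53278363e+01,  7.10698287e-02,
        2.36054318e-02, -1.01024805e-04]), 'ee_pos': array([0.19509511, 0.51399115, 0.20494895]), 'eef_rot': array([-3.14055065e+00, -1.00290089e-04,  2.77874512e+00]), 'force': array([-0.25233673, -0.80796713,  0.01861763]), 'moment': array([ 0.03440659, -0.01099101,  0.01504766]), 'grip_force': 0.0, 'grip_width': 0.09362167909789858}
```

View pics/scene0.png

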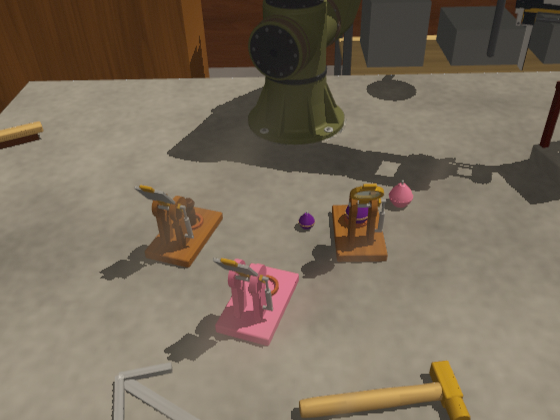

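View pics/top0.png

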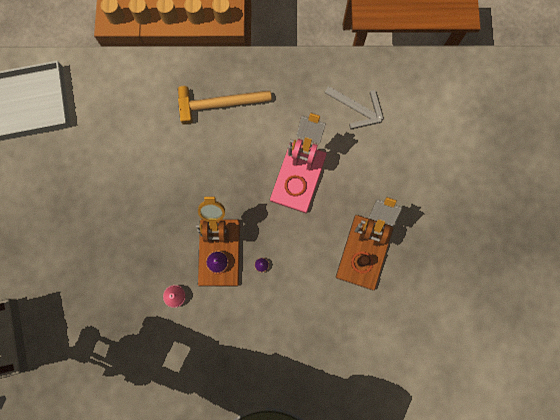

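The scene picture shows the loupe on the right-hand wooden stand, with its ring at about (367,192). The top picture gives the candidates:
- **Loupe:** round lens with brass ring at (211,210), tab at (209,200). The large purple top at (217,262) sits on the same stand.
- **Guard:** square steel plate at (386,212), on the wooden stand at (370,250).
- **Pink look-alike stand:** (300,170).
- **Other tops:** a small purple one at (262,265) and a pink one at (175,296).

I choose the loupe at (211,210) and will check it in a crop.

```bash
cat > h.py <<'E'
import numpy as np, cv2
from station import ctrl
def bp(n,px,z):
    m=ctrl.camera_model(n);K=m["intrinsics"];R=cv2.Rodrigues(m["rvec"])[0];t=m["tvec"]
    o=-R.T@t; d=R.T@np.linalg.inv(K)@np.array([*px,1.]); return o+d*(z-o[2])/d[2]
def pj(n,p):
    m=ctrl.camera_model(n);return cv2.projectPoints(np.array(p,float).reshape(-1,3),m["rvec"],m["tvec"],m["intrinsics"],None)[0].reshape(-1,2)
E
python3 - <<'E'
from h import *
a=cv2.imread("pics/top0.png")[185:300,160:280]; b=cv2.imread("pics/scene0.png")[165:270,320:430]
cv2.imwrite("pics/c0.png",np.hstack([cv2.resize(a,(400,400*115//120)),cv2.resize(b,(400,400*115//120))]))
for n,px,z in [("top",(209,198),.179),("top",(217,262),.04),("top",(199,286),.018),("top",(239,286),.018),("top",(199,222),.018),("top",(241,222),.018)]: print(px,bp(n,px,z).round(4))
E
```

```text
(209, 198) [0.5505 0.1123 0.179 ]
(217, 262) [0.4373 0.1115 0.04  ]
(199, 286) [0.3862 0.1529 0.018 ]
(239, 286) [0.3863 0.0644 0.018 ]
(199, 222) [0.5296 0.1574 0.018 ]
(241, 222) [0.5296 0.0623 0.018 ]
```

View pics/c0.png

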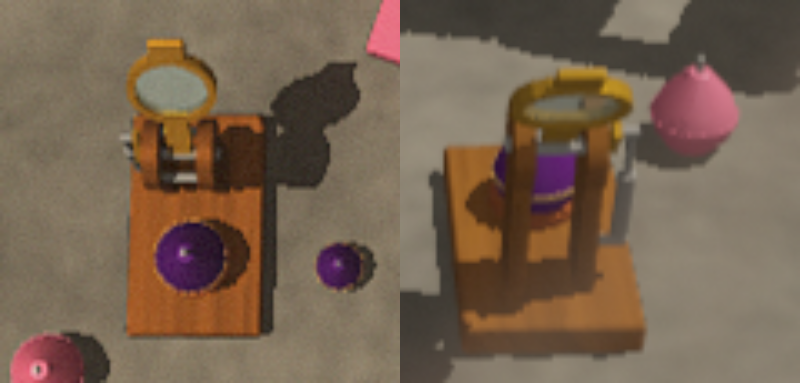

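The crop confirms it: a round brass-ringed lens, with the tab at (165,45) in the crop, on the stand that carries the large purple top. The stand's origin is at about (0.495, 0.110) with yaw near 0, and the tab is at about (0.551, 0.111, 0.179). I'll shut the fingers, go in behind the tab from above and push it towards -x.

jog_arm --pt "0 0 -0.03 0 0 -0.12 -1" --pt "0 0 -0.03 0 0 -0.12 -1" --pt "0 0 0 0 0 -0.12 -1" --pt "0 0 0 0 0 0 -1" --pt "0 0 0 0 0 0 -1"

```text
time_s: 0.6
ee_pos: [0.1951, 0.5139, 0.2646]
eef_rot: [-3.14, -0.001, 3.135]
force: [-0.4, 0.2, 0.2]
grip_width: 0.0574
grip_force: 0.0
```

jog_arm --pt "-0.03 -0.029 0 0 0 0 -1" --pt "-0.03 -0.029 0 0 0 0 -1" --pt "-0.03 -0.029 0 0 0 0 -1" --pt "-0.03 -0.029 0 0 0 0 -1" --pt "-0.03 -0.029 0 0 0 0 -1"

```text
time_s: 1.1
ee_pos: [0.3455, 0.3673, 0.2647]
eef_rot: [-3.141, -0.001, 3.136]
force: [-0.5, 0.5, 0.1]
grip_width: 0.0175
grip_force: 0.0
```

jog_arm --pt "-0.03 -0.029 0 0 0 0 -1" --pt "-0.03 -0.029 0 0 0 0 -1" --pt "-0.03 -0.029 0 0 0 0 -1" --pt "-0.03 -0.029 0 0 0 0 -1" --pt "-0.03 -0.029 0 0 0 0 -1"

```text
time_s: 1.6
ee_pos: [0.4952, 0.2218, 0.2647]
eef_rot: [-3.141, -0.001, 3.135]
force: [-0.1, -0.7, 0.1]
grip_width: 0.0004
grip_force: 0.0
```

jog_arm --pt "-0.03 -0.028 0 0 0 0 -1" --pt "-0.03 -0.028 0 0 0 0 -1" --pt "-0.03 -0.028 0 0 0 0 -1" --pt "-0.02 -0.027 0 0 0 0 -1" --pt "0 0 0 0 0 0 -1"

```text
time_s: 2.1
ee_pos: [0.6054, 0.1088, 0.2635]
eef_rot: [-3.141, -0.003, 3.132]
force: [-0.9, 0.8, -0.3]
grip_width: 0.0007
grip_force: 0.0
```

jog_arm --pt "0 0 0.03 0 0 0 -1" --pt "0 0 0.03 0 0 0 -1" --pt "0 0 0.03 0 0 0 -1" --pt "0 0 0.01 0 0 0 -1" --pt "0 0 0 0 0 0 -1"

```text
time_s: 2.6
ee_pos: [0.6033, 0.1123, 0.1642]
eef_rot: [-3.141, -0.003, 3.138]
force: [-0.2, 1.2, -0.1]
grip_width: 0.0006
grip_force: 0.0
```

```bash
python3 - <<'E'
from h import *
a=ctrl.camera("top")[150:300,140:300,::-1]; b=ctrl.camera("scene")[125:275,300:460,::-1]
cv2.imwrite("pics/c1.png",np.hstack([cv2.resize(a,(400,375)),cv2.resize(b,(400,375))]))
print(ctrl.get_obs()["ee_pos"])
E
```

```text
[0.60444814 0.11234314 0.1667715 ]
```

View pics/c1.png

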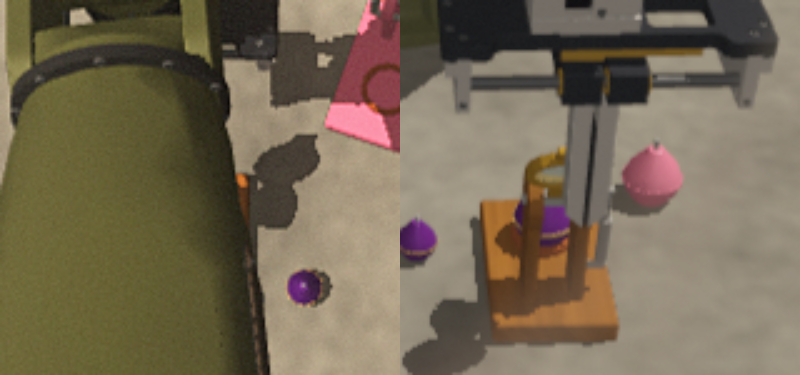

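The shut fingers are behind the ring and level with the tab (fingertips at (590,215) in the right crop). The loupe hasn't moved, so I'll push towards -x.

jog_arm --pt "0.012 0 0 0 0 0 -1" --pt "0.012 0 0 0 0 0 -1" --pt "0.012 0 0 0 0 0 -1" --pt "0.012 0 0 0 0 0 -1" --pt "0.012 0 0 0 0 0 -1"

```text
time_s: 3.2
ee_pos: [0.5449, 0.1124, 0.1679]
eef_rot: [3.141, 0.005, 3.138]
force: [2.3, -0.1, 0.8]
grip_width: 0.0003
grip_force: 1.1
```

jog_arm --pt "0.01 0 0 0 0 0 -1" --pt "0.01 0 0 0 0 0 -1" --pt "0.01 0 0 0 0 0 -1" --pt "0.008 0 0 0 0 0 -1" --pt "0 0 0 0 0 0 -1"

```text
time_s: 3.7
ee_pos: [0.5053, 0.1124, 0.1656]
eef_rot: [-3.142, -0.0, 3.139]
force: [0.3, -0.7, 0.9]
grip_width: 0.0006
grip_force: 0.0
```

jog_arm --pt "0.01 0 0 0 0 0 -1" --pt "0.008 0 0 0 0 0 -1" --pt "0 0 0 0 0 0 -1" --pt "0 0 0 0 0 0 -1" --pt "0 0 0 0 0 0 -1"

```text
time_s: 4.2
ee_pos: [0.4882, 0.1124, 0.1655]
eef_rot: [3.142, 0.0, 3.139]
force: [-0.8, -0.6, -0.2]
grip_width: 0.0008
grip_force: 0.0
```

```bash
python3 - <<'E'
from h import *
b=ctrl.camera("scene")[125:275,300:460,::-1]
cv2.imwrite("pics/c2.png",cv2.resize(b,(640,600)))
E
```

```text
(no output)
```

View pics/c2.png

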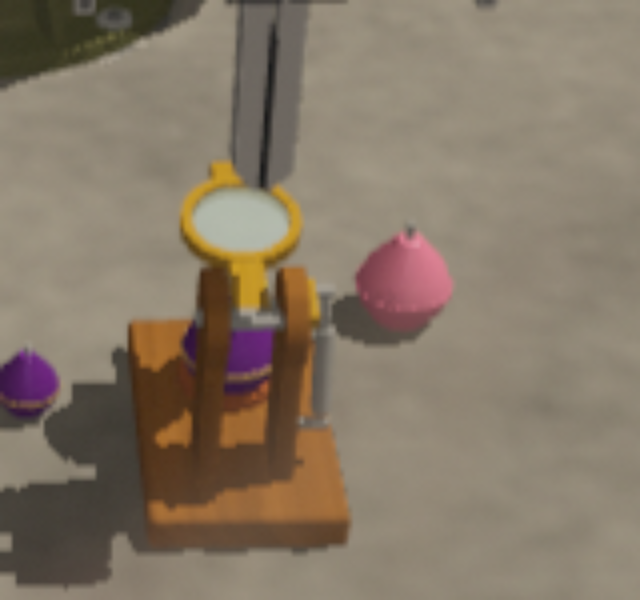

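jog_arm --pt "-0.01 0 -0.03 0 0 0 -1" --pt "0 0 -0.04 0 0 0 -1" --pt "0 0 -0.04 0 0 0 -1" --pt "0 0 0 0 0 0 -1" --pt "0 0 0 0 0 0 -1"

```text
time_s: 4.75
ee_pos: [0.4983, 0.1123, 0.2756]
eef_rot: [3.141, 0.001, 3.139]
force: [0.1, -0.6, -0.3]
grip_width: 0.0007
grip_force: 0.0
```

```bash
python3 - <<'E'
from h import *
b=ctrl.camera("scene")[120:330,130:440,::-1]
cv2.imwrite("pics/c3.png",cv2.resize(b,(800,542)))
for a in (0,.61,2.0):
    t=a-.61; print(a,pj("scene",[[.495-r*np.sin(t),.111,.1+r*np.cos(t)] for r in(.058,.097)]).round(0).tolist())
print(ctrl.get_obs()["ee_pos"],ctrl.get_obs()["force"])
E
```

```text
0 [[365.0, 191.0], [368.0, 183.0]]
0.61 [[363.0, 175.0], [365.0, 155.0]]
2.0 [[358.0, 179.0], [356.0, 164.0]]
[0.49790913 0.11229325 0.27457506] [-1.1910446  -0.49139403  0.33885305]
```

View pics/c3.png

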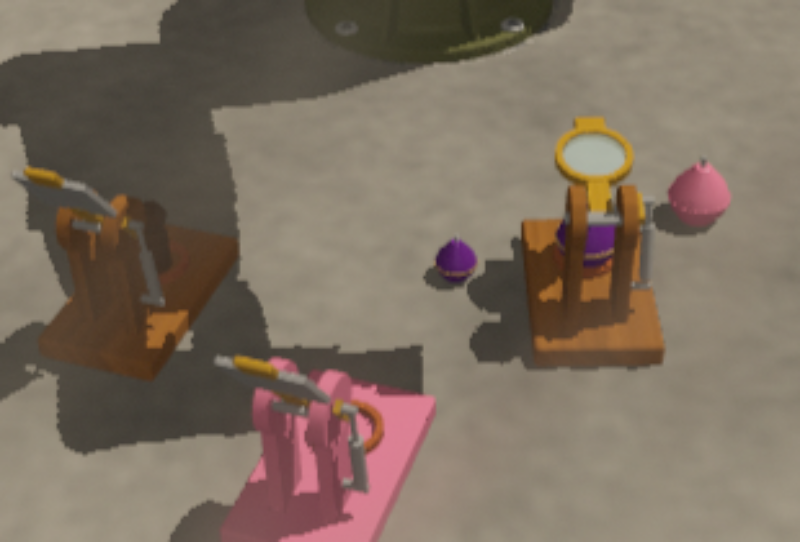

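The lens centre at (360,180) and the tab end at (358,166) match the far stop. The top still stands under the loupe, the guard on the left is parked, and the gripper is clear.

```bash
python3 -c "
from station import ctrl
print(ctrl.hand_in())"
```

```text
the job is handed in; nothing more can be done
None
```

The loupe sprang over and rests at its far stop above the still-standing top, the guard is still parked, the arm is clear, and the job was handed in after about 5 s of the 32 s limit; the hand-in returned no verdict.

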